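# Fetch the cup wheel from behind the bottles on the grinding bench

## Robot

A 6-joint arm with a two-finger parallel gripper is mounted at the origin on the work surface. World frame = base frame: x ahead of the robot, y to its left, z up, the work surface at z = 0. Lengths are in m, angles in rad, forces in N, time in s.
With the tool pointing down it reaches from about 0.3 to 0.95 m from the base axis. Payload 3.1 kg.
Tool frame: the origin (TCP) lies midway between the tips of the shut fingers; the grasp point (between the pads) lies 19 mm behind it; z points along the fingers, y is the line along which they close (so a half turn about z gives the same grasp; the last joint's range is limited). The gripper opens to 85 mm and grips with 20 to 120 N. Pads are 22 mm wide; open, the fingers measure 114 mm over their backs; the gripper's body (76 mm by 85 mm) begins 54 mm behind the grasp point. The pads swing forward as they close: fully open they stand 13 mm farther back than shut.
Start: joints at [-1.271, 0.308, 1.634, -0, 1.2, -0.07], TCP at [0.226, -0.583, 0.231] pointing down, gripper open.
Joint ranges: [-3.06, 3.06], [-0.79, 1.96], [0.05, 2.63], [-1.19, 4.34], [0.05, 2.64], [-2.94, 2.94]. Speed limits (rad/s): [2.79, 2.79, 3.14, 3.14, 3.14, 3.14].

## Interface

Orientations are given as a rotation vector (axis times angle).
In Python, from rig import robot gives the robot as it stands. Calls block until the motion is done:
- robot.move_ptp(position, orientation): joint-space move of the TCP to a pose.
- robot.servo_line(position, ori=None, rate=0.15): straight line of the TCP; ori=None keeps the orientation; rate is the mean speed in m/s.
- robot.goto_joints(angles): joint-space move.
- robot.open() and robot.clamp(): open the fingers fully, or close them until they stop; the grip force is fixed at half the most.
- robot.dwell(seconds).
- robot.solve_ik(position, orientation): joint angles nearest the present ones, or None.
- robot.camera(name): name is "side" or "top"; returns the picture (400x640x3 uint8, blue, green, red); there is no depth.
- robot.calibration(name): a dict with "vfov" (degrees; the focal length in pixels is half the picture's height over the tangent of half this angle, whatever the lens; pixels are square), "cx", "cy" (the principal point, pixels), "k1" (the pictures are not rectified: a ray, as slopes to the right and down, at radius r is drawn at 1 + k1 r^2 times it, then the intrinsics apply), "R" (3x3) and "t" (3): a world point X has camera coordinates R X + t. Camera axes: x right, y down, z forward; pixel columns grow to the right and rows downward; lengths in m; the calibration is good to about 2 mm. A picture is of the moment at which its call begins. calibration takes no time and is no camera call.
A pose or a line that the arm cannot do raises robot.Unreachable and nothing moves.
- robot.close_job(): hands the job in; it is judged then, once.
Readings, each from a call of its own:
- robot.get_time_s(): time.
- robot.get_joint_pos(): joint angles.
- robot.get_joint_velocities(): joint speeds.
- robot.get_effort(): joint torques, N m.
- robot.get_tool_pos(): TCP position.
- robot.get_tcp_rot(): TCP orientation.
- robot.get_contact_force(): force on the tool from outside, world axes, zero at the start.
- robot.get_ft_torque(): the same for the moment, N m.
- robot.get_width(): finger opening in m.
- robot.get_grip_force(): force on a finger pad.
Only numpy, scipy, OpenCV 4.12 (cv2) and the standard library are available. Lean on these libraries where they do the work, as an engineer would, in place of code of your own. Each camera call takes 0.05 s, during which the arm holds its last target. There are 200 camera calls.

## Task

Fetch the grinding cup wheel from the back of the aluminium tray: first stand the blue spray can, the red oil bottle and the yellow tool tube that block it on the black side mat, then lift the wheel out and set it down gently, stub upward, in the round green cradle. Only then put the three back in the tray, each upright in the middle of the tile of its own colour, whichever tile it stood on before. Leave the brass collet nut where it is and knock nothing over.

Things in the scene. Friction and masses are not known exactly. Their poses are not given: they have to be found in the camera images.
- spray_can: Blue aerosol can with a white cap and white band, standing upright on one of the three tiles. Round, 52 mm diameter, straight up to 126 mm above its underside, narrow shoulder and 34 mm cap above, 148 mm tall in all, about 0.28 kg. Origin: centre of its underside, z up.
- oil_bottle: Red oil bottle with a black nozzle and a paper label, standing upright on one of the three tiles. Round, 48 mm diameter, straight up to 126 mm above its underside, nozzle tip at 148 mm, about 0.24 kg. Origin: centre of its underside, z up.
- tool_tube: Yellow square cutter tube, standing upright on one of the three tiles. 36 x 36 mm up to 105 mm above its underside, 34 x 34 mm from there to its top at 135 mm, about 0.25 kg. Origin: centre of its underside; x and y square to its flat sides, z up.
- cup_wheel: White cup grinding wheel with orange rim, on the tray floor behind (+x side of) the can, bottle and tube, too close to them to be gripped yet. Foot 52 mm diameter, rim 80 mm diameter from 22 to 34 mm above the underside; central round steel stub, 26 mm diameter, up to 74 mm: grip it between 38 and 74 mm. 0.38 kg. Origin: centre of its underside, z up along the stub.
- collet_nut: Brass round collet nut, 38 mm diameter, 30 mm tall, on the tray floor in the rear left part of the tray beside the wheel; to be left alone. Origin: centre of its underside.
- tile_blue: Blue tile, place of the spray can: 66 x 66 x 3 mm, with a tab 40 mm wide, 29 mm long at its -x (front) side. Fixed on the tray's floor, which is 4 mm above the bench; rear and side rims of the tray 25 mm high, none in front. The three tiles lie in a row along their y, 80 mm apart. Origin: centre of the underside of the 66 mm square (not the tab); top at z = 3 mm.
- tile_red: Red tile, place of the oil bottle; otherwise like the blue tile. Fixed.
- tile_yellow: Yellow tile, place of the tool tube; otherwise like the blue tile. Fixed.
- side_mat: Black rubber mat on the bench to the left or right of the tray, 250 mm along its x, 130 mm along its y, 4 mm thick; room for the three things in a row along its x, about 75 mm apart. Origin: centre of its underside, on the bench. Fixed.
- cradle: Green wheel cradle on the bench, on the other side of the tray from the mat: base 110 x 110 mm, 20 mm high, with a round rim on it, 80 mm inner diameter, 6 mm thick, top at 30 mm. The wheel's foot stands inside the rim on the black floor, 20 mm above the origin. Origin: centre of the base's underside, on the bench. Fixed.
There are look-alikes about, which are no part of the job. Of the things like the tile_red, leave any that is brown, turquoise or white; of the rest the smaller one is meant.

How it is judged:
By the outcome, as a careful person would: the job done as asked, in the order asked, and still so for the second after the job is handed in, with the robot touching nothing.
It also fails if it takes over 149 s, if anything falls off the work surface, if the arm or the gripper's body presses on something with over 40 N, if the wrist force passes 120 N, or if a joint passes its speed limit or range.

## Working session

There is one attempt and no reset: what is moved stays moved. The work goes in short steps, each a Python script; the robot and the scene stay as the last script left them, time stands still between calls to the robot, and variables do not carry over. Pictures are saved under pics/ and viewed, at most 14 in all, crops included, and the job is handed in when it is done.

```bash
mkdir -p pics; ls
python3 - <<'E'
from rig import robot
import cv2
for n in("top","side"):
    cv2.imwrite(f"pics/{n}0.png",robot.camera(n)); print(robot.calibration(n))
print(robot.get_time_s(),robot.get_tcp_rot())
E
```

```text
pics
{'vfov': 42.55977488733386, 'cx': 317.28509013863925, 'cy': 203.01104199469253, 'k1': -0.008726597490908459, 'R': array([[-0.02598   , -0.99961388,  0.00985598],
       [-0.993043  ,  0.02467399, -0.11513816],
       [ 0.11485052, -0.0127787 , -0.99330059]]), 't': array([-0.0868073 ,  0.48480634,  1.43703822])}
{'vfov': 55.63911381802342, 'cx': 318.8340933414225, 'cy': 201.21910060554345, 'k1': 0.020678116125306574, 'R': array([[ 7.88617140e-01,  6.14884547e-01, -1.17445593e-05],
       [ 4.03911988e-01, -5.18049728e-01, -7.53975852e-01],
       [-4.63614184e-01,  5.94593536e-01, -6.56902135e-01]]), 't': array([-0.32795618, -0.21900184,  1.28953466])}
0.1 [-3.08599681e+00 -5.77101820e-01  3.27004309e-04]
```

View pics/top0.png

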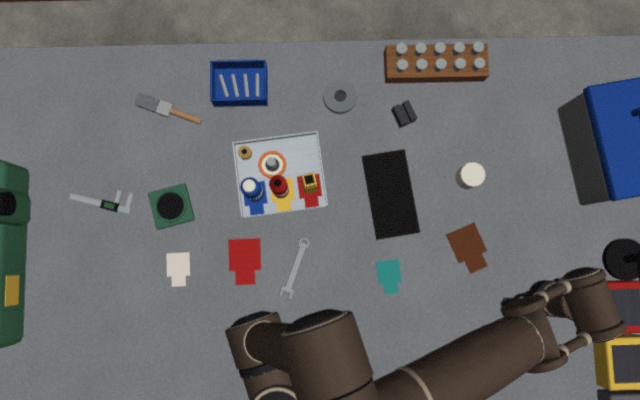

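View pics/side0.png

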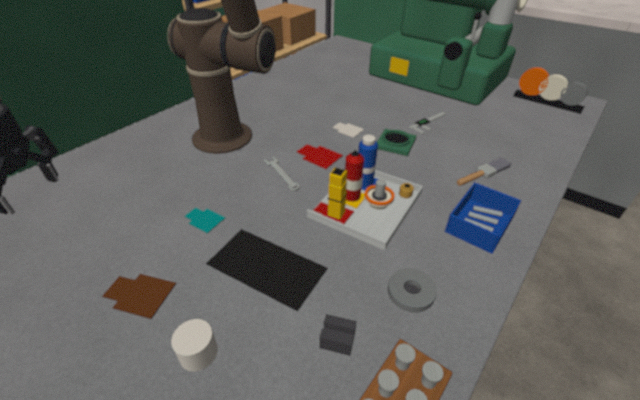

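Top view: tray spans about (233–327, 132–217). Can (252,187) is on blue, bottle (279,186) on yellow, tube (310,182) on red. The wheel is at (272,165), the nut (245,152), the cradle (171,206) and the mat (391,194). The side view agrees. I'll zoom in next.

```bash
cat > h.py <<'E'
import numpy as np, cv2
from rig import robot
def K(n):
    c=robot.calibration(n); f=200/np.tan(np.radians(c["vfov"]/2)); return c,f
def ray(n,uv):
    c,f=K(n); d=(np.array(uv,float)-[c["cx"],c["cy"]])/f; s=d.copy()
    for _ in range(20): s=d/(1+c["k1"]*(s@s))
    R=np.array(c["R"]); return -R.T@c["t"], R.T@np.array([*s,1])
def on(n,uv,z):
    o,d=ray(n,uv); return (o+d*(z-o[2])/d[2])[:2]
def proj(n,X):
    c,f=K(n); p=np.array(c["R"])@X+c["t"]; s=p[:2]/p[2]
    return s*(1+c["k1"]*(s@s))*f+[c["cx"],c["cy"]]
def two(uvt,uvs):
    (a,d),(b,e)=ray("top",uvt),ray("side",uvs)
    st=np.linalg.lstsq(np.c_[d,-e],b-a,rcond=None)[0]
    p,q=a+d*st[0],b+e*st[1]; return (p+q)/2,np.linalg.norm(p-q)
E
python3 - <<'E'
import cv2
a=cv2.imread("pics/top0.png")[125:225,225:335]; b=cv2.imread("pics/side0.png")[125:250,300:430]
cv2.imwrite("pics/topz.png",cv2.resize(a,None,fx=6,fy=6,interpolation=cv2.INTER_CUBIC)[:600])
cv2.imwrite("pics/sidez.png",cv2.resize(b,None,fx=4.6,fy=4.6,interpolation=cv2.INTER_CUBIC))
E
```

```text
(no output)
```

View pics/topz.png

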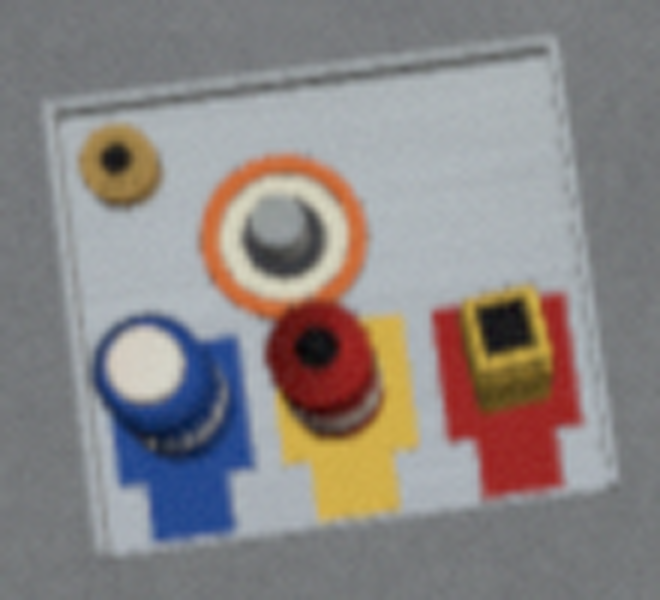

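View pics/sidez.png

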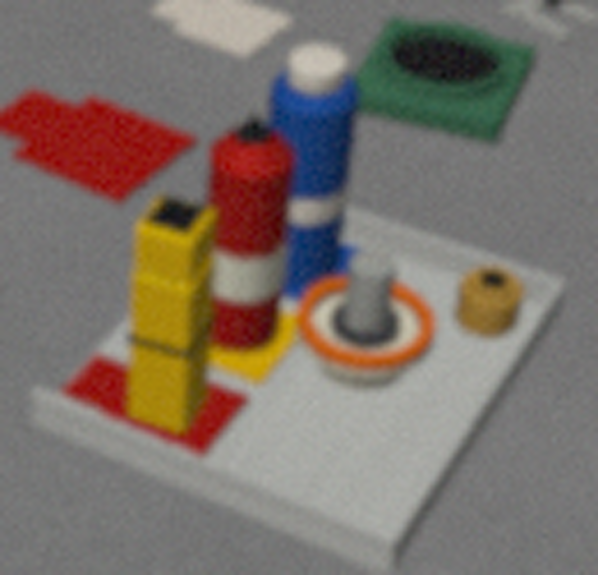

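Crops: cap centre (146,362), bottle nozzle (316,347), tube top (506,329), wheel rim (284,237) and nut (120,165). Can stands on blue, bottle on yellow, tube on red. Next I'll measure using masks.

```bash
cat > m.py <<'E'
from h import *
t=cv2.imread("pics/top0.png"); s=cv2.imread("pics/side0.png")
def blob(im,roi,lo,hi,hsv=True):
    u0,u1,v0,v1=roi; a=im[v0:v1,u0:u1]; a=cv2.resize(a,None,fx=6,fy=6,interpolation=cv2.INTER_CUBIC)
    m=cv2.inRange(cv2.cvtColor(a,cv2.COLOR_BGR2HSV),lo,hi)
    c=max(cv2.findContours(m,cv2.RETR_EXTERNAL,cv2.CHAIN_APPROX_NONE)[0],key=cv2.contourArea)
    return (c[:,0].astype(float)+.5)/6-.5+[u0,v0]
def cen(c): 
    (x,y),r=cv2.minEnclosingCircle(c.astype(np.float32)); M=cv2.moments(c.astype(np.float32)); return np.array([M["m10"]/M["m00"],M["m01"]/M["m00"]]),r
z=lambda U,V:((U+.5)/6-.5+225,(V+.5)/6-.5+125)
def rep(name,uv,h): print(name,np.round(uv,1),on("top",uv,h).round(4))
if __name__=="__main__":
    rep("cap",cen(blob(t,(238,262,175,197),(0,0,150),(40,90,255)))[0],.155)
    rep("nozzle",z(316,347),.155); rep("tube",cen(blob(t,(302,320,170,190),(0,0,0),(180,255,60)))[0],.142)
    w=cen(blob(t,(255,290,145,180),(3,120,120),(17,255,255))); rep("rim",w[0],.038); rep("rimhand",z(284,237),.038); rep("stub",z(277,219),.078); rep("nut",z(120,165),.034)
    ma=blob(t,(350,430,140,250),(0,0,0),(180,255,60)); P=np.array([on("top",p,.004) for p in ma]); print("mat",cv2.minAreaRect((P*1000).astype(np.float32)))
    cr=blob(t,(140,205,175,240),(60,70,20),(95,255,255)); P=np.array([on("top",p,.020) for p in cr]); print("cradle",cv2.minAreaRect((P*1000).astype(np.float32)))
    rep("cradle floor",cen(blob(t,(150,192,185,226),(0,0,0),(180,255,45)))[0],.020)
    for n,roi,lo,hi in(("blue",(238,270,175,220),(105,120,50),(125,255,255)),("yel",(270,298,170,215),(20,100,120),(32,255,255)),("red",(295,325,170,212),(0,150,60),(6,255,255))):
        P=np.array([on("top",p,.007) for p in blob(t,roi,lo,hi)]); print(n,"x",P.min(0).round(4),P.max(0).round(4))
    for U,V in((45,100),(553,38),(617,485),(98,553)): rep("tray",z(U,V),.029 if V<400 else .004)
    # pairs from the two views
    zs=lambda U,V:((U+.5)/4.6-.5+300,(V+.5)/4.6-.5+125)
    for n,a,b in(("cap",z(146,362),zs(318,58)),("tube",z(506,329),zs(176,215)),("stub",z(277,219),zs(372,264)),("nozzle",z(316,347),zs(255,128))):
        print(n,two(a,b))
E
python3 m.py
```

```text
cap [248.6 185.3] [0.5187 0.0807]
nozzle [277.2 182.4] [0.5246 0.0058]
tube [308.7 179. ] [ 0.5338 -0.0765]
rim [271.8 164. ] [0.5967 0.0282]
rimhand [271.9 164.1] [0.5965 0.0277]
stub [270.8 161.1] [0.5973 0.0279]
nut [244.6 152.1] [0.6342 0.1059]
mat ((507.78411865234375, -312.1632080078125), (247.82760620117188, 128.31472778320312), 7.881295680999756)
cradle ((485.3118896484375, 320.099853515625), (108.91239166259766, 110.07266998291016), 13.968812942504883)
cradle floor [169.8 205.6] [0.4865 0.323 ]Traceback (most recent call last):
  File "m.py", line 20, in <module>
    P=np.array([on("top",p,.007) for p in blob(t,roi,lo,hi)]); print(n,"x",P.min(0).round(4),P.max(0).round(4))
                ~~^^^^^^^^^^^^^^
  File "h.py", line 10, in on
    o,d=ray(n,uv); return (o+d*(z-o[2])/d[2])[:2]
        ~~~^^^^^^
  File "h.py", line 6, in ray
    c,f=K(n); d=(np.array(uv,float)-[c["cx"],c["cy"]])/f; s=d.copy()
        ~^^^
  File "h.py", line 4, in K
    c=robot.calibration(n); f=200/np.tan(np.radians(c["vfov"]/2)); return c,f
ValueError: time passes only in moves, steps and waits
```

```bash
sed -i 's/^def K(n):/import functools\n@functools.lru_cache(None)\ndef K(n):/' h.py; python3 m.py | tail -n +10
```

```text
cradle floor [169.8 205.6] [0.4865 0.323 ]
blue x [0.4569 0.0481] [0.5638 0.122 ]
yel x [ 0.4646 -0.0321] [0.562  0.0348]
red x [ 0.4752 -0.1097] [ 0.5694 -0.0425]
tray [232.1 141.2] [0.6681 0.1424]
tray [316.8 130.9] [ 0.6928 -0.103 ]
tray [327.4 205.4] [ 0.4775 -0.1286]
tray [240.9 216.8] [0.4508 0.1222]
cap (array([0.51963717, 0.07976891, 0.15551517]), np.float64(0.00028861849019125866))
tube (array([ 0.53290655, -0.07691766,  0.14221812]), np.float64(0.0007096592170301534))
stub (array([0.59701907, 0.02758694, 0.07633706]), np.float64(0.0013817674301661825))
nozzle (array([0.52577426, 0.00637104, 0.14913603]), np.float64(0.000537305853686399))
```

```bash
cat > act.py <<'E'
from h import *
from scipy.spatial.transform import Rotation as Ro
UP=.30
def ori(deg):
    a=np.radians(deg); y=np.array([np.cos(a),np.sin(a),0]); z=np.array([0,0,-1.]); return Ro.from_matrix(np.c_[np.cross(y,z),y,z]).as_rotvec()
def best(xy,z,deg):
    c=[]
    for d in(deg,deg+180):
        q=robot.solve_ik([*xy,z],ori(d))
        if q is not None: c.append((abs(q[5])+.3*abs(q[5]-robot.get_joint_pos()[5]),d))
    return ori(min(c)[1])
def st(s): print(s,"t=%.1f w=%.4f F=%s grip=%.0f"%(robot.get_time_s(),robot.get_width(),np.round(robot.get_contact_force(),1),robot.get_grip_force()),flush=True)
def pick(xy,base,h,deg,up=UP):
    """grasp a thing whose underside is at height base, with the TCP h above it"""
    xy=np.array(xy); robot.move_ptp([*xy,up],best(xy,up,deg))
    robot.servo_line([*xy,base+h],rate=.15); robot.clamp(); st("gripped")
    robot.servo_line([*xy,base+h+.02],rate=.05); robot.servo_line([*xy,up],rate=.2); st("lifted")
def place(xy,base,h,deg,up=UP,out=None):
    xy=np.array(xy); robot.move_ptp([*xy,up],best(xy,up,deg))
    robot.servo_line([*xy,base+h+.02],rate=.2); robot.servo_line([*xy,base+h+.003],rate=.04)
    robot.dwell(.2); f0=robot.get_contact_force()[2]; z=base+h+.003
    while z>base+h-.003:
        z-=.0007; robot.servo_line([*xy,z],rate=.02)
        if robot.get_contact_force()[2]-f0>1.5: break
    st("down dz=%.1fmm f0=%.1f"%((z-base-h)*1e3,f0)); robot.open(); robot.dwell(.1)
    robot.servo_line([*xy,z+.03],rate=.08); robot.servo_line([*xy,up],rate=.25); st("released")
MAT=np.array([.508,-.312]); my=np.radians(7.9)
slot=lambda k: MAT+.075*k*np.array([np.cos(my),np.sin(my)])
YT=5.6; MG=97.9
E
python3 - <<'E'
from act import *
pick([.533,-.0767],.007,.095,YT)
cv2.imwrite("pics/s1.png",robot.camera("side")); print(robot.get_joint_pos())
place(slot(1),.004,.095,MG)
E
```

```text
gripped t=4.2 w=0.0354 F=[-1.4  0.3  5.7] grip=58
lifted t=5.8 w=0.0351 F=[-0.4  0.2 -2.8] grip=57
[-2.23774334e-01  8.37842563e-02  1.76435641e+00  9.01763098e-06
  1.29727605e+00 -3.21535904e-01]
down dz=0.2mm f0=-2.7 t=9.8 w=0.0351 F=[-0.5  0.6  2.1] grip=58
released t=11.8 w=0.0851 F=[ 0.7 -0.  -0.5] grip=0
```

Run:
```python
from act import *
pick([.525,.006],.007,.088,YT)
place(slot(0),.004,.088,MG)
pick([.519,.0804],.007,.088,YT)
place(slot(-1),.004,.088,MG)
robot.move_ptp([.35,-.4,.4],best([.35,-.4],.4,MG))
for n in("top","side"): cv2.imwrite(f"pics/{n}1.png",robot.camera(n))
a=cv2.imread("pics/top1.png")[125:245,225:430]
cv2.imwrite("pics/top1z.png",cv2.resize(a,(800,468),interpolation=cv2.INTER_CUBIC))
```

```text
gripped t=15.0 w=0.0468 F=[-0.8  0.1  5.2] grip=62
lifted t=16.6 w=0.0468 F=[-0.9 -0.6 -2.1] grip=62
down dz=0.2mm f0=-2.2 t=20.7 w=0.0469 F=[-1.4  0.6  3.8] grip=62
released t=22.6 w=0.0854 F=[ 0.   0.1 -0.5] grip=0
gripped t=26.0 w=0.0507 F=[-1.4 -0.2  5.7] grip=63
lifted t=27.6 w=0.0503 F=[-0.6 -0.2 -3.2] grip=63
down dz=0.2mm f0=-2.4 t=32.0 w=0.0507 F=[-0.9  2.1  4.4] grip=63
released t=34.0 w=0.0856 F=[ 0.8 -0.1 -0.7] grip=0
```

View pics/top1z.png

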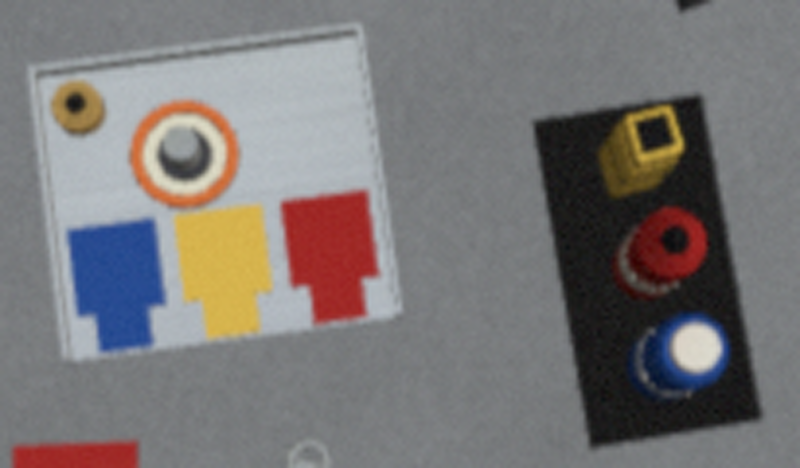

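View pics/side1.png

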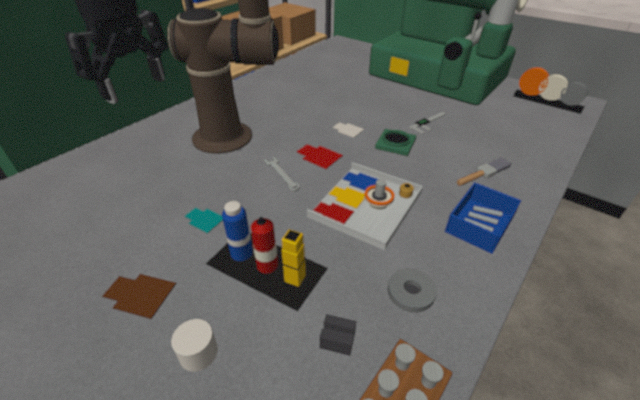

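All three stand upright on the mat, the tiles are fully visible, and the wheel is at crop (185,152), untouched. Now I'll measure tiles, wheel and mat offsets.

```bash
cat > m2.py <<'E'
from act import *
from m import blob,cen,rep
t=cv2.imread("pics/top1.png")
def tile(n,roi,lo,hi):
    P=np.array([on("top",p,.007) for p in blob(t,roi,lo,hi)])*1e3; P=P.astype(np.float32)
    c=cen(P)[0]; print(n,"cent",c.round(1),cv2.minAreaRect(P),cv2.contourArea(P)); return c
C=[tile("blue",(238,270,175,220),(100,120,50),(125,255,255)),tile("yel",(268,297,172,215),(20,100,120),(32,255,255)),tile("red",(295,325,170,212),(0,150,60),(6,255,255))]
d=C[0]-C[2]; yaw=np.arctan2(-d[0],d[1]); print("yaw",np.degrees(yaw),np.linalg.norm(d))
for n,c in zip("BYR",C): print(n,(c+9.99*np.array([np.cos(yaw),np.sin(yaw)])).round(1))
w=cen(blob(t,(255,290,145,180),(3,120,120),(17,255,255))); rep("rim",w[0],.038)
rep("cap",cen(blob(t,(392,415,200,228),(0,0,150),(40,90,255)))[0],.152); print(slot(-1))
rep("tube",cen(blob(t,(385,402,150,168),(0,0,0),(180,255,60)))[0],.139); print(slot(1))
u=cen(blob(t,(380,410,175,202),(0,100,50),(8,255,255)))[0]; print("red blob",u)
for X,Y in((676,238),): rep("nozzle",((X+.5)/800*205-.5+225,(Y+.5)/3.9-.5+125),.152); print(slot(0))
E
python3 m2.py
```

```text
blue cent [508.6  81.5] ((504.07574462890625, 81.00572204589844), (92.44037628173828, 63.34672546386719), 6.3901214599609375) 4967.654093240853
yel cent [517.4   1.9] ((512.849609375, 1.5255126953125), (94.46500396728516, 65.20184326171875), 5.874971866607666) 5232.71572520975
red cent [526.5 -77.3] ((521.6763305664062, -77.83544921875), (90.45108032226562, 61.533660888671875), 6.07733154296875) 4667.691654760856
yaw 6.426279280093938 159.82166402395848
B [518.5  82.6]
Y [527.3   3. ]
R [536.4 -76.2]
rim [271.8 164.1] [0.5964 0.0281]
cap [402.7 213.7] [ 0.4345 -0.3196]
[ 0.43371179 -0.32230834]
tube [392.2 158.7] [ 0.5836 -0.3005]
[ 0.58228821 -0.30169166]
red blob [395.74126672 187.76956748]
nozzle [397.9 185.7] [ 0.5088 -0.3103]
[ 0.508 -0.312]
```

Run:
```python
from act import *
pick([.5965,.0270],.004,.038,6.2,up=.22)
place([.4858,.3205],.020,.038,6.2,up=.22)
robot.move_ptp([.35,-.35,.4],best([.35,-.35],.4,MG))
for n in("top","side"): cv2.imwrite(f"pics/{n}2.png",robot.camera(n))
a=cv2.imread("pics/top2.png")[130:230,140:300]; b=cv2.imread("pics/side2.png")[100:200,360:460]
cv2.imwrite("pics/z2.png",np.hstack([cv2.resize(a,(480,300)),cv2.resize(b,(300,300))]))
from m import blob,rep,cen
rep("rim",cen(blob(cv2.imread("pics/top2.png"),(145,200,170,235),(3,120,120),(17,255,255)))[0],.054)
```

```text
gripped t=38.5 w=0.0246 F=[-1.3  0.2  4.2] grip=59
lifted t=40.0 w=0.0245 F=[-0.6 -0.1 -4.2] grip=59
down dz=0.2mm f0=-3.7 t=43.9 w=0.0248 F=[-0.2 -0.  -1.9] grip=59
released t=45.8 w=0.0848 F=[-0.9  0.  -0.7] grip=0
rim [167.1 204.3] [0.4864 0.3212]
```

View pics/z2.png

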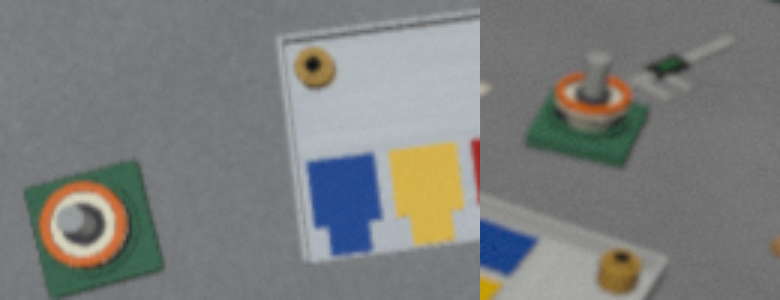

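The wheel sits upright and centred in the cradle, with its rim at crop (84,224), and the nut is untouched at (314,68). Next I'll return the three things.

Run:
```python
from act import *
for k,xy,h in((-1,(.5180,.0816),.088),(1,(.5268,.0020),.095),(0,(.5358,-.0772),.088)):
    # can->blue, tube->yellow, bottle->red
    pick(slot(k),.004,h,MG); place(xy,.007,h,6.2)
robot.move_ptp([.35,-.4,.4],best([.35,-.4],.4,MG))
for n in("top","side"): cv2.imwrite(f"pics/{n}3.png",robot.camera(n))
a=cv2.imread("pics/top3.png")[125:225,225:335]; b=cv2.imread("pics/side3.png")[115:250,300:450]
cv2.imwrite("pics/z3.png",np.hstack([cv2.resize(a,(396,360)),cv2.resize(b,(400,360))]))
from m import blob,rep,cen
t=cv2.imread("pics/top3.png")
rep("cap",cen(blob(t,(238,262,175,197),(0,0,150),(40,90,255)))[0],.155)
rep("tube",cen(blob(t,(272,292,172,192),(0,0,0),(180,255,60)))[0],.142)
rep("noz",cen(blob(t,(300,322,168,190),(0,0,0),(180,255,60)))[0],.155)
```

```text
gripped t=50.9 w=0.0503 F=[-1.5  1.8  4.7] grip=63
lifted t=52.6 w=0.0506 F=[ 0.2  0.4 -2.7] grip=63
down dz=0.9mm f0=-3.6 t=56.7 w=0.0505 F=[ 0.1  0.  -1.4] grip=63
released t=58.6 w=0.0853 F=[-0.7  1.  -0.3] grip=0
gripped t=62.0 w=0.0349 F=[-0.6  0.3  2.9] grip=58
lifted t=63.7 w=0.0349 F=[-1.  -0.3 -2.3] grip=58
down dz=0.2mm f0=-2.5 t=67.7 w=0.0352 F=[-1.3 -1.1  4.5] grip=58
released t=69.7 w=0.0854 F=[ 0.4 -0.3  0.2] grip=0
gripped t=72.8 w=0.0469 F=[0.  1.2 3.4] grip=62
lifted t=74.5 w=0.0466 F=[ 0.2  0.5 -2.4] grip=62
down dz=0.2mm f0=-2.4 t=78.4 w=0.0465 F=[-1.6 -0.2  5.2] grip=62
released t=80.3 w=0.0856 F=[ 0.1 -1.  -0.6] grip=0
cap [248.2 186. ] [0.517  0.0818]
tube [278.4 181.8] [0.5281 0.0036]
noz [308.7 177.8] [ 0.5349 -0.0767]
```

View pics/z3.png

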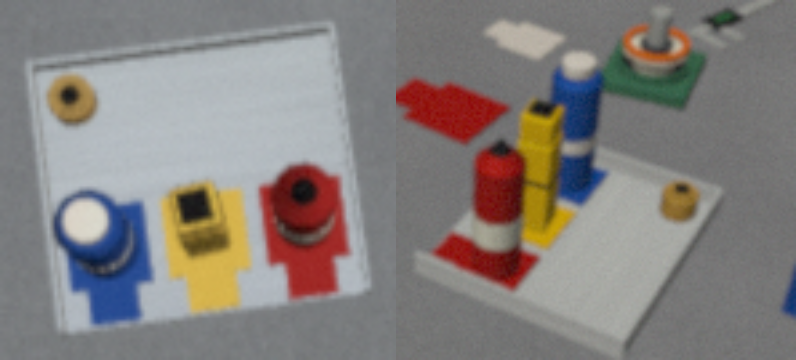

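All three stand upright on their own tiles, within 2 mm of the centres, and the wheel and nut are in place.

```bash
python3 -c "
from rig import robot
print(robot.close_job())"
```

```text
the job is handed in; nothing more can be done
None
```

The job is handed in at about 80 s: the wheel is in the cradle stub up, the can, bottle and tube each stand upright within 2 mm of the middle of their own tiles by camera, the nut was left alone and nothing fell over.

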